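# Find and mark the balance point of a ballasted carrier bar

### The arm

A 7-joint arm with a two-finger parallel gripper is mounted at the origin on a cart in front of the work surface, level with it; the furniture and walls round the work are solid. World frame = base frame: x ahead of the robot, y to its left, z up, the work surface at z = 0. Lengths are in m, angles in rad, forces in N, time in s.
With the tool pointing down it reaches from about 0.425 to 0.925 m from the base axis. Payload 6.8 kg.
Tool frame: the origin (TCP) lies on the centre line of the jaws, within the pads' length; the fingertips stand 14 mm ahead of it and the grasp point (between the pads) lies 5 mm behind it; z points along the fingers, y is the direction in which the jaws open and shut (so a half turn about z gives the same grasp; the last joint's range is limited). The gripper opens to 85 mm and grips with 20 to 120 N. Pads are 22 mm wide; open, the fingers measure 114 mm over their backs; the gripper's body (76 mm by 85 mm) begins 54 mm behind the grasp point. The pads swing forward as they close: fully open they stand 13 mm farther back than shut.
Start: joints at [1.174, 0.477, 0.022, 1.555, -0.011, 1.109, -0.083], TCP at [0.192, -0.647, 0.245] pointing down, gripper open.
Joint ranges: [-2.96, 2.96], [-0.34, 2.1], [-1.41, 1.46], [0.24, 2.44], [-1.37, 4.51], [0.17, 1.92], [-2.96, 2.96]. Speed limits (rad/s): [2.39, 2.39, 3.14, 3.14, 3.14, 3.14, 3.14].

### API

Orientations are given as a unit quaternion [w, x, y, z].
In Python, from station import monitor, cams, bot, finder gives the robot as it stands.
- The arm moves only by the tool jog_arm, never from a script. Its argument "plan" is a list of rows, each an object of numbers: "x", "y", "z": the shift along the tool's x, y, z as a fraction of full scale; "wx", "wy", "wz": the turn, a rotation vector about the tool's x, y, z as a fraction of full scale. A call has 1 to 12 rows; each row is the pose to reach, as a shift and turn from the pose measured when the call began, along the tool's axes at that moment, turning the shorter way round; what a row does not reach only later rows make up. Full scale, the value 1, is 20 cm for a shift and 180 degrees for a turn. A row lasts 1/12 s, in which the tool goes at most 41.7 mm and 7.16 degrees, less where a joint would pass 70% of its speed; a pose out of reach is approached as far as the arm can. A call with a number of a shift or a turn outside -1 to 1 is refused whole. A call with a gripper value outside its range is refused whole. "hand" is the opening, from -1 (shut) to 1 (fully open), set as the call begins (left out, the last holds). The fingers move at their own pace and stop on an object; "grip_force" is the grip in N (left out, the last holds). Time passes only in rows, so rows that repeat a pose let the fingers close. It gives the time, the measured TCP pose, the force and the opening at its end, in the units of the state.
- monitor.get_obs(): the state, without advancing time (a new reading comes with each control period).
- cams.read_camera(name): name is "side" or "top"; returns the picture (400x640x3 uint8, red, green, blue); there is no depth.
- cams.get_calibration(name): a dict with "fx", "fy", "cx", "cy" (pixels), "distortion" ([k1, k2, p1, p2, k3] as OpenCV has them; the pictures are not rectified), "extrinsics" (4x4, takes a point from world to camera coordinates). Camera axes: x right, y down, z forward; pixel columns grow to the right and rows downward; lengths in m; the calibration is good to about 2 mm. A picture is of the moment at which its call begins. get_calibration takes no time and is no camera call.
- bot.hand_in(): hands the job in, once; it reports no verdict.
Trained networks look in the newest picture that a camera, given by its name, has taken for a name from the list of things; names that differ only in an ending like _2 or _b are one class to them, and where a whole thing is asked for, a point or a joint stands for the part that bears it (a point fixed in the world has none). Each returns a list of dicts, best first, with "confidence" (0 to 1); they miss things now and then, are a little off and sometimes report something else, mostly with a low value. They report only what shows in the picture. A call takes as long as a camera call.
- finder.find_in(camera, target): "bbox" ([left, top, width, height] in pixels, round what is visible of it).
- finder.place_of(camera, target): "location" ([column, row] in pixels: a listed point, or the origin of a listed thing).
The state is a dict: "t": time; "q": joint angles; "joint_vel": joint speeds; "joint_torque": joint torques, N m; "eef_pos": TCP position; "tool_rot": TCP orientation; "contact_force": force on the tool from outside, world axes, zero at the start; "torque": the same for the moment, N m; "gripper_width": opening from 0.0 (shut) to 1.0 (fully open).
Only numpy, scipy, OpenCV 4.12 (cv2) and the standard library are available. Lean on these libraries where they do the work, as an engineer would, in place of code of your own. Each camera call takes 0.05 s, during which the arm holds its last target. There are 200 camera calls.

### The job

Slide the carrier bar along the knife edge of the balance stand, without lifting it off the stand, until it balances level by itself, touching neither rest. Then mark that point: set the orange index clip astride the bar, seated flat and directly over the knife edge, and leave the bar balancing level with the clip on it. The lamp head stays where it is, so the clip has to come in under it at a slant; leave the tin and the two vials where they stand.

Things in the scene. Friction and masses are not known exactly. Their poses are not given: they have to be found in the camera images.
- stand: Fixed balance stand, grey base plate 150 x 170 x 12 mm. Origin at desk level straight below the middle of the knife edge; z up, x to the back of the stand (away from the robot), y to its left. The bar runs along y across the knife edge.
- knife (a point): Middle of the top of the steel knife edge, 60 mm above the desk, axes as the stand's. The edge lies along x, 46 mm long; it is a flat land only 6 mm wide along y. The bar stays level by itself only while its centre of mass is over this land. Over the middle of the land it lies flat; toward the land's sides it settles at a slight slope (about 0.017 rad for each mm off).
- bar: Loose aluminium bar, 16 x 16 mm, 240 mm long along its y, flat underneath, blue cap at its -y end, red at +y. Origin: middle of its underside, z up. Weighs 0.6 kg; fixed hidden ballast puts its centre of mass anywhere up to 20 mm either side of its middle. It starts across the knife edge, its middle 38 to 50 mm to -y, its blue end tipped onto the right rest (slope 0.11 rad).
- clip: Loose orange clip, 30 g, 49 mm high, on the desk. Saddle 32 (x) x 18 (y) mm; two legs 12 mm high and 22 mm apart inside along x go down either side of the bar; 5 mm top plate; grip fin on it, 22 mm along x, 10 mm along y, 17 to 49 mm above the feet. Origin: middle, level of the feet; z up. Seated, its origin is 4 mm above the bar's underside, its y along the bar (either way round).
- tin: Loose round white tin, 43 mm diameter, 22 mm high, a bystander; origin at the centre of its underside.
- white_cap_vial: Loose vial with white cap, 21 mm diameter, 48 mm high, a bystander; origin at the centre of its underside.
- green_cap_vial: Loose vial with green cap, 21 mm diameter, 48 mm high, a bystander; origin at the centre of its underside.
- rest_right (a point): Middle of the top of the rest at the stand's y = -60 mm: rubber, 12 mm along y and 46 mm along x, 7 mm lower than the knife edge. A 5 mm thick cheek at each end (x = -25.5 and +25.5 mm) rises 11 mm above it. Same at rest_left.
- rest_left (a point): Middle of the top of the same kind of rest at the stand's y = +60 mm.
- lamp (a point): Middle of the underside of the black lamp head that overhangs the knife edge, 225 mm above the desk; the head spans the stand's x from -15 to +70 mm, y from -18 to +18 mm, 28 mm high, on a post of 16 mm diameter at the stand's x = +88 mm. A tool pointing straight down does not fit under it; one leaning about 35 degrees to the stand's right or left (over the bar), or back to its front, does.
- bar_blue (a point): Centre of the bar's section 107 mm from its middle toward the blue end, 8 mm above its underside: a place to grip it across.

How it is judged:
On the way:
1. the bar, untouched by the robot and without the clip, balances level on the knife edge (angle between bar's own z axis and vertical below 0.035 rad and z of bar in the frame of knife between -0.003 and 0.004 m and contact force between each of the fingers, the arm and bar below 0.05 N and contact force between clip and bar below 0.02 N and angular speed of bar below 0.2 rad/s), for 0.4 s.
At the end, for the whole second after the job is handed in: The bar lies level (within 0.035 rad) on the knife edge alone, at rest; the clip sits astride it, flat on its top (its origin 1 to 7 mm above the bar's underside, upright within 0.1 rad), its middle within 5 mm of the knife edge's middle line along the bar (angle between bar's own z axis and vertical below 0.035 rad and z of bar in the frame of knife between -0.003 and 0.004 m and angular speed of bar below 0.2 rad/s and linear speed of clip below 0.02 m/s and z of clip in the frame of bar between 0.001 and 0.007 m and x of clip in the frame of bar between -0.006 and 0.006 m and angle between clip's own z axis and vertical below 0.1 rad and y of clip in the frame of knife between -0.005 and 0.005 m); the robot touches nothing.
It fails at once if the bar is lifted off the stand (its middle more than 30 mm above the knife edge) or knocked off it (z of bar in the frame of knife above 0.03 m or height (world z) of bar below 0.03 m).
It fails at once if the tin or a vial is pushed about (more than 20 mm) (distance of any of tin, white_cap_vial, green_cap_vial from where it was at the start of the episode above 0.02 m).
It also fails if it takes over 72 s, if anything falls off the work surface, if the arm or the gripper's body presses on something with over 40 N, if the wrist force passes 120 N, or if a joint passes its speed limit or range.

## Working session

There is one attempt and no reset: what is moved stays moved. The work goes in short steps, Python scripts to look and compute and a tool call to move; the robot and the scene stay as the last step left them, time stands still between calls to the robot, and variables do not carry over. Pictures are saved under pics/ and viewed, about 8 in all and at most 12, crops included, and the job is handed in when it is done.

Besides the shell and the picture viewer there is one more tool, called after ">>>" as name([rows], argument=value, ...), one row to a line, values as JSON. jog_arm: Moves the arm, as the interface text tells. Shift numbers are shares of 20 cm and turn numbers shares of 180 degrees, none past 1 either way. Its arguments: {"type":"object","properties":{"plan":{"type":"array","items":{"type":"object","properties":{"x":{"type":"number","minimum":-1,"maximum":1},"y":{"type":"number","minimum":-1,"maximum":1},"z":{"type":"number","minimum":-1,"maximum":1},"wx":{"type":"number","minimum":-1,"maximum":1},"wy":{"type":"number","minimum":-1,"maximum":1},"wz":{"type":"number","minimum":-1,"maximum":1}}}},"hand":{"type":"number"},"grip_force":{"type":"number"}},"required":["plan"]}

```bash
ls; mkdir -p pics
cat > h.py <<'E'
import numpy as np, cv2, json
from scipy.spatial.transform import Rotation as R
from station import monitor, cams, bot, finder
def cal(n):
    c=cams.get_calibration(n); K=np.array([[c['fx'],0,c['cx']],[0,c['fy'],c['cy']],[0,0,1.]])
    return K,np.array(c['distortion'],float),np.array(c['extrinsics'],float)
def proj(n,P):
    K,d,E=cal(n); r,_=cv2.Rodrigues(E[:3,:3]); return cv2.projectPoints(np.atleast_2d(P).astype(float),r,E[:3,3],K,d)[0][:,0]
def ray(n,uv):
    K,d,E=cal(n); p=cv2.undistortPoints(np.array([[uv]],float),K,d)[0,0]
    v=E[:3,:3].T@np.array([p[0],p[1],1]); return -E[:3,:3].T@E[:3,3], v/np.linalg.norm(v)
def atz(n,uv,z):
    o,v=ray(n,uv); return o+v*(z-o[2])/v[2]
def tri(u1,u2):
    (a,v),(b,w)=ray('side',u1),ray('top',u2)
    s=np.linalg.lstsq(np.c_[v,-w],b-a,rcond=None)[0]; p,q=a+v*s[0],b+w*s[1]; return (p+q)/2,np.linalg.norm(p-q)
def save(n,f,crop=None,sc=1):
    im=cams.read_camera(n)[:,:,::-1]
    if crop: x,y,w,h=crop; im=im[y:y+h,x:x+w]
    cv2.imwrite('pics/'+f,cv2.resize(im,None,fx=sc,fy=sc,interpolation=cv2.INTER_CUBIC))
def rel(pos,Rt=None):
    """pose target -> row numbers from current pose"""
    o=monitor.get_obs(); w,x,y,z=o['tool_rot']; R0=R.from_quat([x,y,z,w])
    s=R0.inv().apply(np.array(pos)-o['eef_pos'])/0.2
    t=np.zeros(3) if Rt is None else (R0.inv()*Rt).as_rotvec()/np.pi
    return s.round(4),t.round(4)
E
python3 - <<'E'
from h import *
save('side','s0.png');save('top','t0.png')
for n in ('side','top'):
    K,d,E=cal(n);print(n,K[0,0],'pos',(-E[:3,:3].T@E[:3,3]).round(3),'fwd',E[2,:3].round(2))
    for t in 'stand knife bar clip tin white_cap_vial green_cap_vial rest_right rest_left lamp bar_blue'.split():
        print(n,t,[(np.round(r['location'],1).tolist(),round(r['confidence'],2)) for r in finder.place_of(n,t)[:2]])
print(monitor.get_obs())
E
```

```text
pics
side 479.6401940260321 pos [0.975 1.253 0.689] fwd [-0.26 -0.89 -0.38]
side stand [([309.2, 223.5], 0.89)]
side knife [([309.9, 212.7], 0.74)]
side bar [([309.1, 207.2], 0.62)]
side clip []
side tin []
side white_cap_vial [([287.0, 278.0], 0.67)]
side green_cap_vial [([285.8, 276.6], 0.61)]
side rest_right [([305.5, 198.9], 0.88)]
side rest_left [([311.5, 216.8], 0.77)]
side lamp [([302.3, 160.1], 0.63)]
side bar_blue [([302.6, 193.4], 0.56)]
top 421.36683198307674 pos [ 0.375 -0.004  1.236] fwd [ 0.22 -0.01 -0.98]
top stand [([366.7, 214.8], 0.95), ([264.7, 167.5], 0.44)]
top knife [([373.3, 211.0], 0.72)]
top bar [([386.4, 214.5], 0.67)]
top clip [([330.3, 266.1], 0.41)]
top tin [([230.1, 265.8], 0.47)]
top white_cap_vial [([281.5, 162.4], 0.44)]
top green_cap_vial [([264.8, 169.2], 0.4)]
top rest_right [([393.5, 213.9], 0.96), ([349.8, 210.4], 0.62)]
top rest_left [([347.2, 209.3], 0.64), ([378.5, 185.5], 0.22)]
top lamp [([378.3, 186.4], 0.84)]
top bar_blue [([422.8, 215.3], 0.85), ([280.8, 162.8], 0.2)]
{'t': 1.2, 'q': array([ 1.1739353 ,  0.47699871,  0.02239721,  1.55540385, -0.01148946,
        1.1092962 , -0.08310264]), 'joint_vel': array([-4.33223715e-04, -8.40804840e-04,  9.11352945e-04,  7.80976835e-06,
       -1.08832607e-04, -1.79004639e-03,  9.74319059e-04]), 'joint_torque': array([ 6.28932066e-04, -5.96339071e+01,  1.60595007e+00, -2.81549388e+01,
        1.23009895e-02,  1.57680701e-03,  1.13496412e-08]), 'eef_pos': array([ 0.19222564, -0.64706672,  0.24530709]), 'tool_rot': array([1.03503762e-05, 9.89596423e-01, 1.43871194e-01, 5.14045735e-06]), 'contact_force': array([ 0.43242707, -0.50144279, -0.54293898]), 'torque': array([-0.01276904, -0.0046522 ,  0.02605153]), 'gripper_width': 0.9948762680691187}
```

View pics/s0.png

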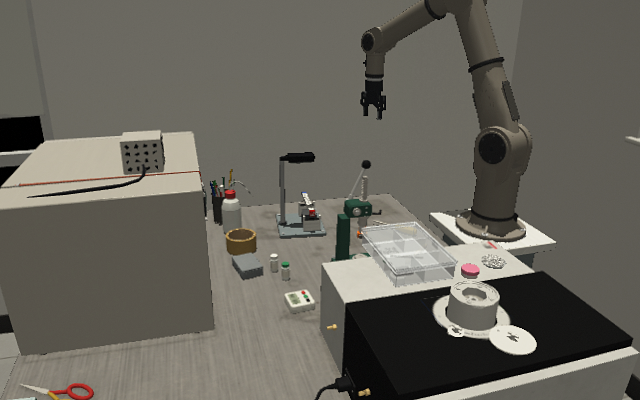

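View pics/t0.png

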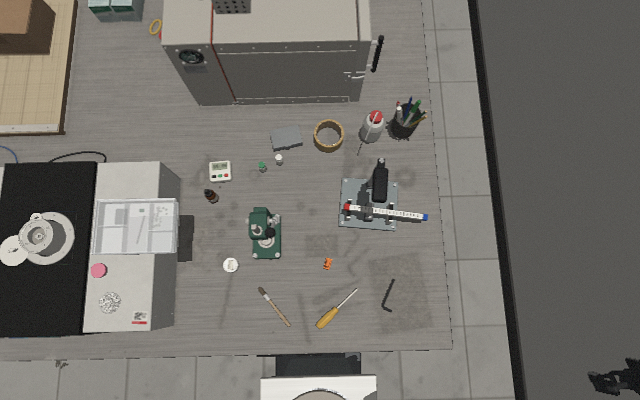

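Run:
```python
from h import *
for n,uv,z in (('stand',(366.7,214.8),0),('knife',(373.3,211),.06),('rr',(393.5,213.9),.053),('rl',(347.2,209.3),.053),('lamp',(378.3,186.4),.225),('blue',(422.8,215.3),.06),('bar',(386.4,214.5),.058),('clip',(330.3,266.1),0),('tin',(230.1,265.8),0),('wv',(281.5,162.4),0),('gv',(264.8,169.2),0)):
    print(n,atz('top',uv,z).round(4))
for n,a,b in (('knife',(309.9,212.7),(373.3,211)),('rr',(305.5,198.9),(393.5,213.9)),('rl',(311.5,216.8),(347.2,209.3)),('lamp',(302.3,160.1),(378.3,186.4)),('blue',(302.6,193.4),(422.8,215.3)),('bar',(309.1,207.2),(386.4,214.5))):
    p,e=tri(a,b);print(n,p.round(4),e.round(4))
```

```text
stand [ 0.5962 -0.1571  0.    ]
knife [ 0.5959 -0.169   0.06  ]
rr [ 0.5874 -0.2272  0.053 ]
rl [ 0.6041 -0.0956  0.053 ]
lamp [ 0.6264 -0.1616  0.225 ]
blue [ 0.5799 -0.3087  0.06  ]
bar [ 0.5853 -0.2059  0.058 ]
clip [ 0.448  -0.0438  0.    ]
tin [0.4563 0.2467 0.    ]
wv [0.7658 0.0954 0.    ]
gv [0.7454 0.1465 0.    ]
knife [ 0.596  -0.1702  0.0428] 0.0067
rr [ 0.5891 -0.2261  0.068 ] 0.0091
rl [ 0.605  -0.0959  0.0596] 0.0044
lamp [ 0.6232 -0.16    0.2317] 0.0031
blue [ 0.5817 -0.31    0.0565] 0.0024
bar [ 0.5865 -0.2077  0.0458] 0.002
```

Top view: the stand is at about (368,205), the bar runs from the red cap (346,208) to the blue cap (425,217), the clip is at (327,264) and the tin at (230,265). The lamp head is at (380,180). The vials are at (279,159) and (262,166), clear of the work. The side view shows the stand at (300,225), with the clip barely visible at (359,235). Next I'll refine with colour blobs and zoomed crops.

```bash
cat >> h.py <<'E'
def blobs(n,box,img=None):
    im=(cams.read_camera(n) if img is None else img).astype(float); x,y,w,h=box; c=im[y:y+h,x:x+w]; r,g,b=c[...,0],c[...,1],c[...,2]
    out={}
    for k,wt in (('red',(r-np.maximum(g,b)-60)*(g<.45*r)),('blue',b-np.maximum(r,g)-25),('orange',(r-b-90)*(g>.35*r)*(g<.75*r))):
        wt=np.clip(wt,0,None); s=wt.sum()
        if s>0:
            yy,xx=np.mgrid[y:y+h,x:x+w]; out[k]=((round((wt*xx).sum()/s,2),round((wt*yy).sum()/s,2)),int((wt>0).sum()))
    return out
E
python3 - <<'E'
from h import *
t=blobs('top',(335,190,100,45)); s=blobs('side',(270,180,65,60)); print(t,s); 
print('clip',blobs('top',(315,250,30,30)),blobs('side',(345,225,30,20)), proj('side',[.448,-.044,.02]))
for k in ('red','blue'):
    if k in t and k in s: print(k,tri(s[k][0],t[k][0]))
a=cams.read_camera('top')[:,:,::-1]; b=cams.read_camera('side')[:,:,::-1]
f=lambda c,w,h:cv2.resize(c,(w,h),interpolation=cv2.INTER_CUBIC)
L=f(a[150:240,330:440],550,450); c=f(a[250:280,312:342],250,225); d=f(b[190:240,265:335],250,225)
cv2.imwrite('pics/c1.png',np.hstack([L,np.vstack([c,d])]))
E
```

```text
{'red': ((np.float64(346.57), np.float64(206.2)), 30), 'blue': ((np.float64(425.01), np.float64(216.57)), 31), 'orange': ((np.float64(349.0), np.float64(204.45)), 2)} {'red': ((np.float64(311.89), np.float64(210.42)), 15), 'blue': ((np.float64(303.64), np.float64(192.0)), 5)}
clip {'orange': ((np.float64(327.81), np.float64(262.83)), 56)} {'red': ((np.float64(358.54), np.float64(233.05)), 3), 'orange': ((np.float64(358.11), np.float64(232.26)), 11)} [[363.34174074 229.74840838]]
red (array([ 0.60704984, -0.09187999,  0.08431614]), np.float64(0.00032580749568411355))
blue (array([ 0.57693043, -0.31502857,  0.05971885]), np.float64(0.0015784575310424803))
```

View pics/c1.png

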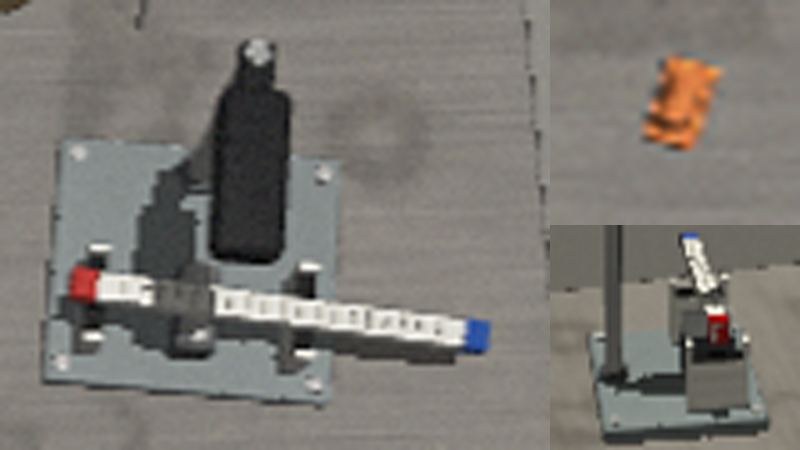

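The crop shows the plate corners at crop (65,140), (338,162), (42,380) and (327,405). The bar lies along the stand's y with the blue end low. The clip's long side is nearly along world x, leaning slightly right.

Run:
```python
from h import *
im=cams.read_camera('top')
c=[atz('top',(330+a/5-.4,150+b/5-.4),.012) for a,b in ((65,140),(338,162),(42,380),(327,405))]
c=np.array(c);print(c.round(4)); print('lens',[np.linalg.norm(c[i]-c[j]).round(4) for i,j in((0,1),(2,3),(0,2),(1,3))],'mean',c.mean(0).round(4))
for i,j in((1,0),(3,2)): d=c[j]-c[i]; print('yaw',-np.arctan2(d[0],d[1]))
for i,j in((2,0),(3,1)): d=c[j]-c[i]; print('yaw',np.arctan2(d[1],d[0]))
# cheeks in the crop: rl (100,247),(90,343); rr (310,267),(288,363) top z .064
q=np.array([atz('top',(330+a/5-.4,150+b/5-.4),.062) for a,b in ((100,247),(90,343),(308,267),(290,360))]);print('cheeks',q.round(4),q.mean(0))
# clip mask
r,g,b=[im[...,i].astype(float) for i in range(3)]
m=((r-b>60)&(g<.8*r)).astype(np.uint8); m[:250]=0;m[280:]=0;m[:,:315]=0;m[:,342:]=0
pts=cv2.findNonZero(m)[:,0]; print(cv2.minAreaRect(pts),len(pts))
for w,h in((.032,.018),): pass
# fit clip x,y,yaw by silhouette
from scipy.optimize import minimize
def boxc(x0,y0,z0,z1): return [(sx*x0/2,sy*y0/2,z) for sx in(-1,1) for sy in(-1,1) for z in(z0,z1)]
P=np.array(boxc(.032,.018,0,.017)); F=np.array(boxc(.022,.010,.017,.049))
sub=8
def sil(p):
    M=np.zeros((30*sub,27*sub),np.uint8)
    Rz=R.from_euler('z',p[2]).as_matrix()
    for B in(P,F):
        uv=proj('top',B@Rz.T+[p[0],p[1],0]); h=cv2.convexHull(((uv-[315,250]+.5)*sub).astype(np.float32)).astype(np.int32); cv2.fillConvexPoly(M,h,1)
    return M.reshape(30,sub,27,sub).mean((1,3))
T=np.clip((r-b-25)/(100.),0,1)[250:280,315:342]
f=lambda v:((sil([v[0]/100,v[1]/100,v[2]])-T)**2).sum()
for y0 in(-.5,-.2,0,.3): 
    s=minimize(f,[44.5,-3.8,y0],method='Nelder-Mead',options=dict(initial_simplex=[[44.5,-3.8,y0],[45.5,-3.8,y0],[44.5,-3,y0],[44.5,-3.8,y0+.3]])); print(s.x.round(3),s.fun)
```

```text
[[ 0.7095 -0.089   0.012 ]
 [ 0.6917 -0.2524  0.012 ]
 [ 0.5641 -0.0698  0.012 ]
 [ 0.545  -0.2361  0.012 ]]
lens [np.float64(0.1644), np.float64(0.1673), np.float64(0.1467), np.float64(0.1475)] mean [ 0.6276 -0.1618  0.012 ]
yaw -0.10889329580814582
yaw -0.11426638413726979
yaw -0.1309707355012281
yaw -0.11089639151971976
cheeks [[ 0.6321 -0.103   0.062 ]
 [ 0.5768 -0.095   0.062 ]
 [ 0.6174 -0.221   0.062 ]
 [ 0.5641 -0.2074  0.062 ]] [ 0.59761227 -0.15660088  0.062     ]
((327.3396301269531, 263.31134033203125), (6.593306064605713, 11.126204490661621), 15.945395469665527) 71
[45.581 -3.521 -0.323] 4.545181250000001
[45.575 -3.536 -0.327] 4.551128515625001
[45.592 -3.531 -0.342] 4.5740191406249995
[45.586 -3.554 -0.31 ] 4.715601171875
```

```bash
cat >> h.py <<'E'
YAW=-.125; SX=np.array([np.cos(YAW),np.sin(YAW),0]); SY=np.array([-np.sin(YAW),np.cos(YAW),0])
def RT(yaw=YAW,lean=0): # tool y along stand x; lean = rotation about tool y
    return R.from_euler('z',yaw)*R.from_matrix(np.array([[0,1,0],[1,0,0],[0,0,-1]]).T)*R.from_euler('y',lean)
E
python3 - <<'E'
from h import *
print(RT().as_matrix().round(3)); print(rel([.5795,-.3096,.12],RT()))
E
```

```text
[[ 0.125  0.992  0.   ]
 [ 0.992 -0.125  0.   ]
 [ 0.     0.    -1.   ]]
(array([ 2.3366, -1.0662,  0.6265]), array([ 0.    ,  0.    , -0.3683]))
```

>>> jog_arm([
  {"x":1,"y":-0.46,"z":0.2,"wz":-0.2},
  {"x":1,"y":-0.46,"z":0.2,"wz":-0.2},
  {"x":1,"y":-0.46,"z":0.2,"wz":-0.2},
  {"x":1,"y":-0.46,"z":0.2,"wz":-0.2},
  {"x":1,"y":-0.46,"z":0.2,"wz":-0.2},
  {"x":1,"y":-0.46,"z":0.2,"wz":-0.2},
], hand=1, grip_force=40)

```text
invalid input at $.plan[0]: expected keys x, y, z, wx, wy, wz
```

Run:
```python
from h import *
print(rel([.5795,-.3096,.12],RT()))
```

```text
(array([ 2.3366, -1.0662,  0.6265]), array([ 0.    ,  0.    , -0.3683]))
```

All keys are required in every row.

>>> jog_arm([
  {"x":1,"y":-0.46,"z":0.2,"wx":0,"wy":0,"wz":-0.2},
  {"x":1,"y":-0.46,"z":0.2,"wx":0,"wy":0,"wz":-0.2},
  {"x":1,"y":-0.46,"z":0.2,"wx":0,"wy":0,"wz":-0.2},
  {"x":1,"y":-0.46,"z":0.2,"wx":0,"wy":0,"wz":-0.2},
  {"x":1,"y":-0.46,"z":0.2,"wx":0,"wy":0,"wz":-0.2},
  {"x":1,"y":-0.46,"z":0.2,"wx":0,"wy":0,"wz":-0.2},
], hand=1, grip_force=40)

```text
t: 2.05
eef_pos: [0.3634, -0.4961, 0.2046]
tool_rot: [-0.001, 0.894, 0.449, 0.002]
contact_force: [0.7, -0.4, -0.4]
gripper_width: 1.001
```

Run:
```python
from h import *
print(rel([.5795,-.3096,.12],RT()))
```

```text
(array([1.3915, 0.31  , 0.4286]), array([ 0.0003, -0.0013, -0.1639]))
```

>>> jog_arm([
  {"x":1,"y":0.22,"z":0.3,"wx":0,"wy":0,"wz":-0.164},
  {"x":1,"y":0.22,"z":0.3,"wx":0,"wy":0,"wz":-0.164},
  {"x":1,"y":0.22,"z":0.3,"wx":0,"wy":0,"wz":-0.164},
  {"x":1,"y":0.22,"z":0.3,"wx":0,"wy":0,"wz":-0.164},
  {"x":1,"y":0.22,"z":0.3,"wx":0,"wy":0,"wz":-0.164},
  {"x":1,"y":0.22,"z":0.3,"wx":0,"wy":0,"wz":-0.164},
])

```text
t: 2.55
eef_pos: [0.5231, -0.3548, 0.1441]
tool_rot: [-0.002, 0.747, 0.665, 0.004]
contact_force: [0.2, 1.3, 0.9]
gripper_width: 0.998
```

Run:
```python
from h import *
print(rel([.5795,-.3096,.12],RT()))
```

```text
(array([0.2562, 0.2537, 0.1234]), array([ 0.0011, -0.0027,  0.003 ]))
```

>>> jog_arm([
  {"x":0.256,"y":0.254,"z":0.12,"wx":0,"wy":-0.003,"wz":0.003},
  {"x":0.256,"y":0.254,"z":0.12,"wx":0,"wy":-0.003,"wz":0.003},
  {"x":0.256,"y":0.254,"z":0.12,"wx":0,"wy":-0.003,"wz":0.003},
  {"x":0.256,"y":0.254,"z":0.25,"wx":0,"wy":-0.003,"wz":0.003},
  {"x":0.256,"y":0.254,"z":0.38,"wx":0,"wy":-0.003,"wz":0.003},
  {"x":0.256,"y":0.254,"z":0.493,"wx":0,"wy":-0.003,"wz":0.003},
  {"x":0.256,"y":0.254,"z":0.493,"wx":0,"wy":-0.003,"wz":0.003},
  {"x":0.256,"y":0.254,"z":0.493,"wx":0,"wy":-0.003,"wz":0.003},
])

```text
t: 3.22
eef_pos: [0.5789, -0.309, 0.0452]
tool_rot: [0.0, 0.75, 0.661, 0.0]
contact_force: [0.9, -0.1, -0.4]
gripper_width: 0.996
```

Run:
```python
from h import *
o=monitor.get_obs();print(o['eef_pos'],o['contact_force'],o['torque'])
a=cams.read_camera('top')[:,:,::-1]; b=cams.read_camera('side')[:,:,::-1]
f=lambda c,w,h:cv2.resize(c,(w,h),interpolation=cv2.INTER_CUBIC)
cv2.imwrite('pics/c2.png',np.hstack([f(a[170:240,340:450],440,280),f(b[170:240,265:335],280,280)]))
```

```text
[ 0.57893796 -0.30897151  0.04521943] [ 0.85362357 -0.1496166  -0.35259564] [-0.01207155 -0.05204369 -0.00383837]
```

View pics/c2.png

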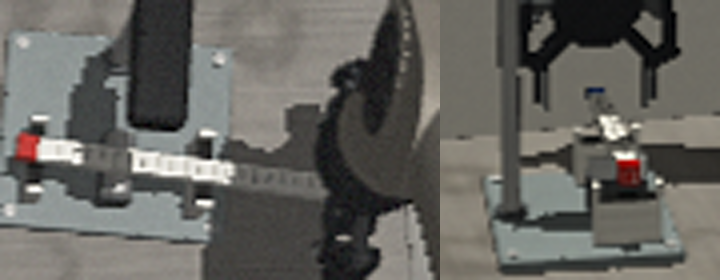

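The bar's blue end sits between the open fingers (side crop: cap at (595,93), fingers at about 545 and 650). Close.

>>> jog_arm([
  {"x":0,"y":0,"z":0,"wx":0,"wy":0,"wz":0},
  {"x":0,"y":0,"z":0,"wx":0,"wy":0,"wz":0},
  {"x":0,"y":0,"z":0,"wx":0,"wy":0,"wz":0},
  {"x":0,"y":0,"z":0,"wx":0,"wy":0,"wz":0},
  {"x":0,"y":0,"z":0,"wx":0,"wy":0,"wz":0},
  {"x":0,"y":0,"z":0,"wx":0,"wy":0,"wz":0},
  {"x":0,"y":0,"z":0,"wx":0,"wy":0,"wz":0},
  {"x":0,"y":0,"z":0,"wx":0,"wy":0,"wz":0},
], hand=-1, grip_force=40)

```text
t: 3.98
eef_pos: [0.5806, -0.3098, 0.0477]
tool_rot: [0.002, 0.75, 0.661, 0.001]
contact_force: [-1.8, 0.0, 2.1]
gripper_width: 0.179
```

>>> jog_arm([
  {"x":0,"y":0,"z":-0.03,"wx":0,"wy":-0.012,"wz":0},
  {"x":0,"y":0,"z":-0.06,"wx":0,"wy":-0.025,"wz":0},
  {"x":0,"y":0,"z":-0.084,"wx":0,"wy":-0.035,"wz":0},
  {"x":0,"y":0,"z":-0.084,"wx":0,"wy":-0.035,"wz":0},
  {"x":0,"y":0,"z":-0.084,"wx":0,"wy":-0.035,"wz":0},
])

```text
t: 4.4
eef_pos: [0.5809, -0.3087, 0.0644]
tool_rot: [0.038, 0.749, 0.661, -0.04]
contact_force: [1.3, 1.2, -1.2]
gripper_width: 0.179
```

Run:
```python
from h import *
for i in range(5):
    o=monitor.get_obs();print(o['t'],o['eef_pos'].round(4),o['contact_force'].round(2),o['torque'].round(3),R.from_quat(np.roll(o['tool_rot'],-1)).as_matrix()[2].round(3)); cams.read_camera('top')
print(blobs('side',(270,180,65,60)),blobs('top',(335,190,100,45)))
```

```text
4.4 [ 0.5809 -0.3087  0.0644] [ 1.34  1.2  -1.2 ] [ 0.508 -0.225 -0.126] [-0.11   0.005 -0.994]
4.45 [ 0.5808 -0.3087  0.0641] [-0.03  2.34 -1.89] [ 0.568 -0.252 -0.123] [-0.11   0.005 -0.994]
4.5 [ 0.5807 -0.3088  0.064 ] [ 0.43  1.88 -0.6 ] [ 0.732 -0.228 -0.097] [-0.109  0.005 -0.994]
4.55 [ 0.5807 -0.3088  0.0639] [ 0.99  2.85 -0.02] [ 0.737 -0.21  -0.085] [-0.109  0.005 -0.994]
4.6 [ 0.5806 -0.3089  0.064 ] [ 1.55  3.2  -1.12] [ 0.775 -0.191 -0.087] [-0.109  0.005 -0.994]
{'red': ((np.float64(312.23), np.float64(212.96)), 12), 'blue': ((np.float64(303.27), np.float64(188.0)), 3), 'orange': ((np.float64(312.23), np.float64(212.0)), 5)} {'red': ((np.float64(345.45), np.float64(206.74)), 27), 'orange': ((np.float64(344.74), np.float64(204.7)), 7)}
```

Run:
```python
from h import *
o=monitor.get_obs(); print(rel(o['eef_pos']+.046*SY))
```

```text
(array([ 2.286e-01, -1.000e-04, -2.540e-02]), array([0., 0., 0.]))
```

>>> jog_arm([
  {"x":0.07,"y":0,"z":-0.008,"wx":0,"wy":0,"wz":0},
  {"x":0.15,"y":0,"z":-0.016,"wx":0,"wy":0,"wz":0},
  {"x":0.229,"y":0,"z":-0.0254,"wx":0,"wy":0,"wz":0},
  {"x":0.229,"y":0,"z":-0.0254,"wx":0,"wy":0,"wz":0},
  {"x":0.229,"y":0,"z":-0.0254,"wx":0,"wy":0,"wz":0},
  {"x":0.229,"y":0,"z":-0.0254,"wx":0,"wy":0,"wz":0},
])

```text
t: 5.25
eef_pos: [0.5865, -0.2633, 0.0642]
tool_rot: [0.038, 0.749, 0.66, -0.04]
contact_force: [-0.0, 4.1, 0.9]
gripper_width: 0.178
```

Run:
```python
from h import *
o=monitor.get_obs();print(o['t'],o['eef_pos'].round(4),o['contact_force'].round(2),o['torque'].round(3))
print('held',blobs('side',(270,180,65,60)),blobs('top',(325,190,100,45)))
```

```text
5.25 [ 0.5865 -0.2633  0.0642] [-0.02  4.1   0.88] [ 0.905 -0.102  0.015]
held {'red': ((np.float64(314.32), np.float64(218.97)), 20), 'blue': ((np.float64(305.46), np.float64(192.69)), 4), 'orange': ((np.float64(313.43), np.float64(218.0)), 3)} {'red': ((np.float64(329.18), np.float64(205.28)), 25), 'orange': ((np.float64(328.72), np.float64(204.53)), 9)}
```

>>> jog_arm([
  {"x":0,"y":0,"z":0,"wx":0,"wy":0,"wz":0},
  {"x":0,"y":0,"z":0,"wx":0,"wy":0,"wz":0},
  {"x":0,"y":0,"z":0,"wx":0,"wy":0,"wz":0},
  {"x":0,"y":0,"z":0,"wx":0,"wy":0,"wz":0},
  {"x":0,"y":0,"z":0,"wx":0,"wy":0,"wz":0},
  {"x":0,"y":0,"z":0,"wx":0,"wy":0,"wz":0},
  {"x":0,"y":0,"z":0,"wx":0,"wy":0,"wz":0},
  {"x":0,"y":0,"z":0,"wx":0,"wy":0,"wz":0},
], hand=-0.2)

```text
t: 6.02
eef_pos: [0.5863, -0.2638, 0.0642]
tool_rot: [0.038, 0.749, 0.66, -0.04]
contact_force: [0.1, 0.2, -0.0]
gripper_width: 0.401
```

Run:
```python
from h import *
print('free',blobs('side',(270,180,65,60)),blobs('top',(325,190,100,45)))
print('free',blobs('side',(270,180,65,60)),blobs('top',(325,190,100,45)))
a=cams.read_camera('top')[:,:,::-1]; b=cams.read_camera('side')[:,:,::-1]
f=lambda c,w,h:cv2.resize(c,(w,h),interpolation=cv2.INTER_CUBIC)
cv2.imwrite('pics/c3.png',np.hstack([f(a[175:235,330:410],400,300),f(b[175:240,280:330],385,500)[:300] if 0 else f(b[175:240,270:335],300,300)]))
```

```text
free {'red': ((np.float64(314.08), np.float64(222.75)), 17), 'blue': ((np.float64(304.9), np.float64(189.21)), 8)} {'red': ((np.float64(328.49), np.float64(206.28)), 25), 'orange': ((np.float64(326.66), np.float64(207.34)), 2)}
free {'red': ((np.float64(314.09), np.float64(222.76)), 17), 'blue': ((np.float64(304.9), np.float64(189.23)), 8)} {'red': ((np.float64(328.5), np.float64(206.28)), 25), 'orange': ((np.float64(326.79), np.float64(206.02)), 3)}
```

View pics/c3.png

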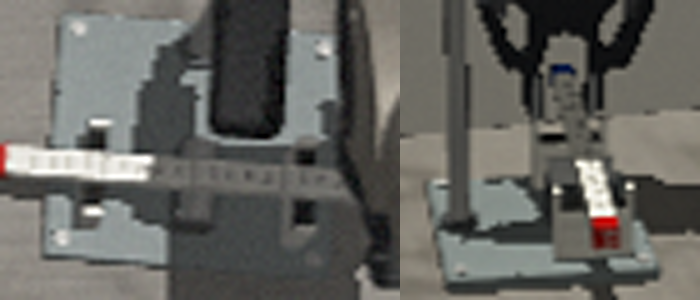

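Red dropped (side row 219.0 to 222.8), so the bar is tipped left and its centre of mass is on the red side. I'll regrip, level it, and move back toward -y.

>>> jog_arm([
  {"x":-0.0066,"y":0,"z":-0.06,"wx":0,"wy":0,"wz":0},
  {"x":-0.0066,"y":0,"z":-0.06,"wx":0,"wy":0,"wz":0},
  {"x":-0.0066,"y":0,"z":-0.06,"wx":0,"wy":0,"wz":0},
])

```text
t: 6.57
eef_pos: [0.5871, -0.264, 0.0775]
tool_rot: [0.039, 0.749, 0.66, -0.039]
contact_force: [0.4, -0.7, -0.4]
gripper_width: 0.4
```

```bash
cat >> h.py <<'E'
def samp(k=8):
    F=[];T=[]
    for i in range(k):
        o=monitor.get_obs();F.append(o['contact_force']);T.append(o['torque']);cams.read_camera('side')
    F,T=np.array(F),np.array(T);print(o['t'],o['eef_pos'].round(4),'F',F.mean(0).round(2),F.std(0).round(2),'T',T.mean(0).round(3),T.std(0).round(3))
E
python3 -c "
from h import *
samp(6)"
```

```text
6.8167 [ 0.5861 -0.2637  0.0761] F [-0.32 -0.04 -0.24] [0.34 0.41 0.57] T [ 0.124 -0.013  0.011] [0.032 0.032 0.021]
```

>>> jog_arm([
  {"x":0,"y":0,"z":0,"wx":0,"wy":0,"wz":0},
  {"x":0,"y":0,"z":0,"wx":0,"wy":0,"wz":0},
  {"x":0,"y":0,"z":0,"wx":0,"wy":0,"wz":0},
  {"x":0,"y":0,"z":0,"wx":0,"wy":0,"wz":0},
  {"x":0,"y":0,"z":0,"wx":0,"wy":0,"wz":0},
  {"x":0,"y":0,"z":0,"wx":0,"wy":0,"wz":0},
], hand=-1)

```text
t: 7.37
eef_pos: [0.5859, -0.2636, 0.0759]
tool_rot: [0.038, 0.749, 0.66, -0.04]
contact_force: [-0.3, -0.1, -0.1]
gripper_width: 0.18
```

Run:
```python
from h import *
samp(4)
o=monitor.get_obs(); print(rel(o['eef_pos']-.011*SY-[0,0,.012],RT()))
```

```text
7.5167 [ 0.586  -0.2637  0.076 ] F [-0.49  0.21 -0.46] [0.26 0.29 0.61] T [0.195 0.094 0.037] [0.023 0.02  0.023]
(array([-0.0481, -0.0002,  0.0657]), array([ 0.0013,  0.035 , -0.0004]))
```

>>> jog_arm([
  {"x":-0.01,"y":0,"z":0.03,"wx":0,"wy":0.017,"wz":0},
  {"x":-0.024,"y":0,"z":0.064,"wx":0,"wy":0.035,"wz":0},
  {"x":-0.048,"y":0,"z":0.064,"wx":0,"wy":0.035,"wz":0},
  {"x":-0.048,"y":0,"z":0.064,"wx":0,"wy":0.035,"wz":0},
  {"x":-0.048,"y":0,"z":0.064,"wx":0,"wy":0.035,"wz":0},
  {"x":-0.048,"y":0,"z":0.064,"wx":0,"wy":0.035,"wz":0},
])

```text
t: 8.07
eef_pos: [0.5846, -0.2753, 0.0648]
tool_rot: [0.003, 0.75, 0.661, 0.001]
contact_force: [-1.0, -1.5, -0.8]
gripper_width: 0.184
```

Run:
```python
from h import *
samp(6)
print('held',blobs('side',(270,180,65,60)),blobs('top',(325,190,100,45)))
```

```text
8.3167 [ 0.5849 -0.2742  0.0645] F [-0.39 -2.26 -0.5 ] [0.67 0.63 0.45] T [-0.618  0.128  0.012] [0.026 0.033 0.041]
held {'red': ((np.float64(313.38), np.float64(217.72)), 21), 'blue': ((np.float64(304.5), np.float64(191.0)), 2)} {'red': ((np.float64(332.54), np.float64(205.49)), 25), 'orange': ((np.float64(332.01), np.float64(203.35)), 4)}
```

>>> jog_arm([
  {"x":0,"y":0,"z":0,"wx":0,"wy":0,"wz":0},
  {"x":0,"y":0,"z":0,"wx":0,"wy":0,"wz":0},
  {"x":0,"y":0,"z":0,"wx":0,"wy":0,"wz":0},
  {"x":0,"y":0,"z":0,"wx":0,"wy":0,"wz":0},
  {"x":0,"y":0,"z":0,"wx":0,"wy":0,"wz":0},
  {"x":0,"y":0,"z":0,"wx":0,"wy":0,"wz":0},
  {"x":0,"y":0,"z":0,"wx":0,"wy":0,"wz":0},
  {"x":0,"y":0,"z":0,"wx":0,"wy":0,"wz":0},
], hand=-0.2)

```text
t: 9.13
eef_pos: [0.5849, -0.2743, 0.0644]
tool_rot: [0.002, 0.75, 0.661, 0.001]
contact_force: [-0.3, 0.4, -0.1]
gripper_width: 0.398
```

Run:
```python
from h import *
samp(4)
print('free',blobs('side',(270,180,65,60)),blobs('top',(325,190,100,45)))
print('free',blobs('side',(270,180,65,60)),blobs('top',(325,190,100,45)))
```

```text
9.2833 [ 0.5849 -0.2743  0.0644] F [ 0.03 -0.28 -0.11] [0.21 0.67 0.33] T [ 0.005 -0.006 -0.006] [0.035 0.015 0.034]
free {'red': ((np.float64(313.49), np.float64(221.4)), 14), 'blue': ((np.float64(304.32), np.float64(188.12)), 6), 'orange': ((np.float64(313.43), np.float64(220.0)), 5)} {'red': ((np.float64(331.92), np.float64(206.28)), 24), 'orange': ((np.float64(331.8), np.float64(204.96)), 7)}
free {'red': ((np.float64(313.5), np.float64(221.41)), 14), 'blue': ((np.float64(304.36), np.float64(188.12)), 6), 'orange': ((np.float64(313.45), np.float64(220.0)), 5)} {'red': ((np.float64(331.87), np.float64(206.31)), 25), 'orange': ((np.float64(331.72), np.float64(205.29)), 6)}
```

Still tipped left (red at row 221.4, held level it was 217.7), so the centre of mass is about 14–20 mm toward red. Move back another 6.5 mm.

>>> jog_arm([
  {"x":0,"y":0,"z":-0.06,"wx":0,"wy":-0.035,"wz":0},
  {"x":0,"y":0,"z":-0.06,"wx":0,"wy":-0.035,"wz":0},
  {"x":0,"y":0,"z":-0.06,"wx":0,"wy":-0.035,"wz":0},
  {"x":0,"y":0,"z":-0.06,"wx":0,"wy":-0.035,"wz":0},
])

```text
t: 9.87
eef_pos: [0.5848, -0.2742, 0.0763]
tool_rot: [0.038, 0.749, 0.661, -0.039]
contact_force: [-0.8, -0.2, 0.4]
gripper_width: 0.4
```

>>> jog_arm([
  {"x":0,"y":0,"z":0,"wx":0,"wy":0,"wz":0},
  {"x":0,"y":0,"z":0,"wx":0,"wy":0,"wz":0},
  {"x":0,"y":0,"z":0,"wx":0,"wy":0,"wz":0},
  {"x":0,"y":0,"z":0,"wx":0,"wy":0,"wz":0},
  {"x":0,"y":0,"z":0,"wx":0,"wy":0,"wz":0},
  {"x":0,"y":0,"z":0,"wx":0,"wy":0,"wz":0},
], hand=-1)

```text
t: 10.37
eef_pos: [0.5843, -0.2753, 0.0762]
tool_rot: [0.038, 0.749, 0.66, -0.04]
contact_force: [-0.5, -2.9, 0.2]
gripper_width: 0.179
```

Run:
```python
from h import *
o=monitor.get_obs(); print(o['eef_pos'],rel(o['eef_pos']-.0065*SY-[0,0,.012],RT()))
```

```text
[ 0.58427821 -0.2753049   0.07619026] (array([-0.0257, -0.0002,  0.0632]), array([ 0.0012,  0.0349, -0.0004]))
```

>>> jog_arm([
  {"x":-0.01,"y":0,"z":0.03,"wx":0,"wy":0.017,"wz":0},
  {"x":-0.016,"y":0,"z":0.062,"wx":0,"wy":0.035,"wz":0},
  {"x":-0.0257,"y":0,"z":0.062,"wx":0,"wy":0.035,"wz":0},
  {"x":-0.0257,"y":0,"z":0.062,"wx":0,"wy":0.035,"wz":0},
  {"x":-0.0257,"y":0,"z":0.062,"wx":0,"wy":0.035,"wz":0},
  {"x":-0.0257,"y":0,"z":0.062,"wx":0,"wy":0.035,"wz":0},
])

```text
t: 10.87
eef_pos: [0.5835, -0.2817, 0.0647]
tool_rot: [0.002, 0.75, 0.661, 0.001]
contact_force: [0.2, -2.1, -0.8]
gripper_width: 0.182
```

>>> jog_arm([
  {"x":0,"y":0,"z":0,"wx":0,"wy":0,"wz":0},
  {"x":0,"y":0,"z":0,"wx":0,"wy":0,"wz":0},
  {"x":0,"y":0,"z":0,"wx":0,"wy":0,"wz":0},
  {"x":0,"y":0,"z":0,"wx":0,"wy":0,"wz":0},
  {"x":0,"y":0,"z":0,"wx":0,"wy":0,"wz":0},
  {"x":0,"y":0,"z":0,"wx":0,"wy":0,"wz":0},
  {"x":0,"y":0,"z":0,"wx":0,"wy":0,"wz":0},
  {"x":0,"y":0,"z":0,"wx":0,"wy":0,"wz":0},
], hand=-0.2)

```text
t: 11.53
eef_pos: [0.5835, -0.2817, 0.0647]
tool_rot: [0.002, 0.75, 0.661, 0.001]
contact_force: [0.4, -0.9, 0.5]
gripper_width: 0.399
```

Run:
```python
from h import *
samp(2)
print('free',blobs('side',(270,180,65,60)),blobs('top',(325,190,100,45)))
print('free',blobs('side',(270,180,65,60)),blobs('top',(325,190,100,45)))
```

```text
11.5833 [ 0.5835 -0.2817  0.0646] F [ 0.05 -0.2  -0.05] [0.31 0.68 0.55] T [-0.019 -0.005 -0.001] [0.041 0.01  0.005]
free {'red': ((np.float64(313.5), np.float64(217.45)), 24), 'blue': ((np.float64(304.32), np.float64(191.0)), 4), 'orange': ((np.float64(313.2), np.float64(216.0)), 5)} {'red': ((np.float64(334.45), np.float64(205.68)), 25), 'orange': ((np.float64(334.01), np.float64(204.87)), 9)}
free {'red': ((np.float64(313.23), np.float64(217.35)), 13), 'blue': ((np.float64(304.04), np.float64(191.0)), 4)} {'red': ((np.float64(334.43), np.float64(205.66)), 23), 'orange': ((np.float64(334.15), np.float64(206.1)), 9)}
```

The bar now stays near level on release (red at row 217.4, against about 220.6 if tipped). Retract up and measure the slope carefully.

>>> jog_arm([
  {"x":0,"y":0,"z":-0.15,"wx":0,"wy":0,"wz":0},
  {"x":0,"y":0,"z":-0.3,"wx":0,"wy":0,"wz":0},
  {"x":0,"y":0,"z":-0.5,"wx":0,"wy":0,"wz":0},
  {"x":0,"y":0,"z":-0.7,"wx":0,"wy":0,"wz":0},
  {"x":-0.3,"y":-0.5,"z":-0.8,"wx":0,"wy":0,"wz":0},
  {"x":-0.3,"y":-0.9,"z":-0.8,"wx":0,"wy":0,"wz":0},
  {"x":-0.3,"y":-0.9,"z":-0.8,"wx":0,"wy":0,"wz":0},
  {"x":-0.3,"y":-0.9,"z":-0.8,"wx":0,"wy":0,"wz":0},
])

```text
t: 12.5
eef_pos: [0.4202, -0.3151, 0.2222]
tool_rot: [0.002, 0.75, 0.661, 0.001]
contact_force: [-0.6, -2.2, 0.4]
gripper_width: 0.398
```

```bash
cat >> h.py <<'E'
from scipy.optimize import least_squares
KN=np.array([.5975,-.157,.06])
def barpts(mid,t,L,yaw=YAW,x=0):
    # point at L along bar from middle, centre of section; bar pivots on knife; t>0: red end down
    a=np.array([-np.sin(yaw)*np.cos(t),np.cos(yaw)*np.cos(t),-np.sin(t)]); up=np.array([0,0,1.])
    return KN+x*SX+a*(mid+L)+.008*up
def tilt(k=3):
    S=[blobs('side',(270,180,65,60)) for _ in range(k)]; T=[blobs('top',(325,190,125,45)) for _ in range(k)]
    for c in('red','blue'):
        print(c,'side',np.mean([s[c][0] for s in S if c in s],0).round(2),'top',np.mean([s[c][0] for s in T if c in s],0).round(2))
        if c in S[0] and c in T[0]: print('  tri',tri(S[0][c][0],T[0][c][0])[0].round(4))
E
python3 - <<'E'
from h import *
tilt()
a=cams.read_camera('top')[:,:,::-1]; b=cams.read_camera('side')[:,:,::-1]
np.save('lev_side.npy',b);np.save('lev_top.npy',a)
f=lambda c,w,h:cv2.resize(c,(w,h),interpolation=cv2.INTER_CUBIC)
cv2.imwrite('pics/c4.png',np.hstack([f(a[180:230,325:425],400,200),f(b[180:240,275:335],400,400)[:200]]) if 0 else f(b[182:237,280:335],550,550))
E
```

```text
red side [313.27 217.28] top [334.45 205.63]
  tri [ 0.6113 -0.0586  0.0758]
blue side [304.33 190.99] top [414.78 213.51]
  tri [ 0.5832 -0.2825  0.0765]
```

View pics/c4.png

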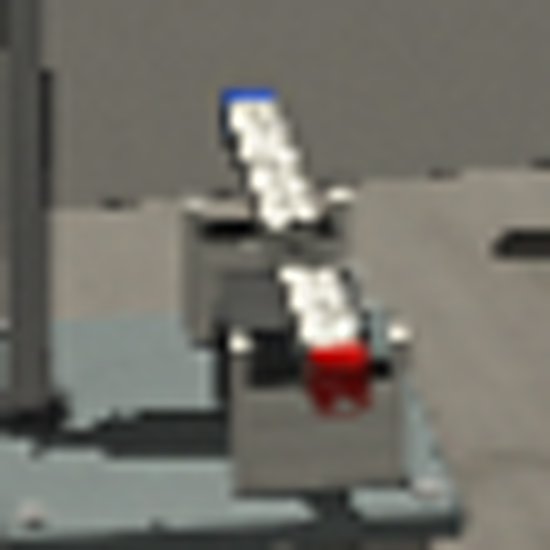

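The level pose triangulates to red z 0.0758 and blue z 0.0765, a slope of about 0.003 rad, and the bar is touching neither rest. Now the clip: lean the tool about 43° to the right and pre-position it.

Run:
```python
from h import *
Rt=RT(-.325,.75); z=Rt.as_matrix()[:,2]; G=np.array([.4558,-.0353,.042]); print(z)
print('pre',G-.1*z,rel(G-.1*z,Rt)); print(proj('top',[G]),proj('side',[G]))
```

```text
[ 0.21765324  0.64595547 -0.73168887]
pre [ 0.43403468 -0.09989555  0.11516889] (array([ 1.071 , -0.0821,  0.5325]), array([-0.0227,  0.238 ,  0.0617]))
[[327.62436213 262.45970822]] [[362.3640541  224.92750584]]
```

>>> jog_arm([
  {"x":0.2,"y":-0.02,"z":0.05,"wx":-0.006,"wy":0.04,"wz":0.01},
  {"x":0.4,"y":-0.04,"z":0.15,"wx":-0.012,"wy":0.08,"wz":0.02},
  {"x":0.6,"y":-0.06,"z":0.25,"wx":-0.016,"wy":0.12,"wz":0.03},
  {"x":0.8,"y":-0.08,"z":0.35,"wx":-0.02,"wy":0.16,"wz":0.05},
  {"x":1,"y":-0.082,"z":0.45,"wx":-0.023,"wy":0.2,"wz":0.062},
  {"x":1,"y":-0.082,"z":0.5,"wx":-0.023,"wy":0.238,"wz":0.062},
  {"x":1,"y":-0.082,"z":0.5,"wx":-0.023,"wy":0.238,"wz":0.062},
  {"x":1,"y":-0.082,"z":0.5,"wx":-0.023,"wy":0.238,"wz":0.062},
  {"x":1,"y":-0.082,"z":0.5,"wx":-0.023,"wy":0.238,"wz":0.062},
], hand=0.3)

```text
t: 13.65
eef_pos: [0.4334, -0.1153, 0.122]
tool_rot: [-0.212, 0.756, 0.543, 0.297]
contact_force: [0.9, -0.2, -0.2]
gripper_width: 0.651
```

Run:
```python
from h import *
o=monitor.get_obs();print(o['t'],o['q'].round(2))
Rt=RT(-.325,.75); z=Rt.as_matrix()[:,2]; G=np.array([.4558,-.0353,.042])
print(rel(G-.1*z,Rt)); print(blobs('top',(315,250,30,30)),blobs('side',(345,220,30,25)))
```

```text
13.65 [ 1.07  0.55 -0.59  2.12 -0.62  0.81  0.69]
(array([ 0.0309, -0.0217,  0.0754]), array([ 0.0008,  0.0006, -0.0001]))
{'orange': ((np.float64(327.78), np.float64(262.84)), 57)} {'red': ((np.float64(358.54), np.float64(233.05)), 3), 'orange': ((np.float64(358.1), np.float64(232.25)), 11)}
```

>>> jog_arm([
  {"x":0.031,"y":-0.022,"z":0.15,"wx":0,"wy":0,"wz":0},
  {"x":0.031,"y":-0.022,"z":0.3,"wx":0,"wy":0,"wz":0},
  {"x":0.031,"y":-0.022,"z":0.4,"wx":0,"wy":0,"wz":0},
  {"x":0.031,"y":-0.022,"z":0.4,"wx":0,"wy":0,"wz":0},
  {"x":0.031,"y":-0.022,"z":0.4,"wx":0,"wy":0,"wz":0},
])

```text
t: 14.17
eef_pos: [0.4493, -0.0574, 0.0696]
tool_rot: [-0.21, 0.755, 0.545, 0.297]
contact_force: [0.1, -0.2, 0.4]
gripper_width: 0.646
```

Run:
```python
from h import *
print(proj('side',[[.4558,-.0353,.01],[.4558,-.0353,.03]]),atz('side',(358.1,232.3),.01))
a=cams.read_camera('top')[:,:,::-1].copy(); b=cams.read_camera('side')[:,:,::-1].copy()
o=monitor.get_obs();print(o['eef_pos'])
f=lambda c,s:cv2.resize(c,None,fx=s,fy=s,interpolation=cv2.INTER_CUBIC)
for uv in proj('top',[o['eef_pos'],[.4558,-.0353,.042]]): print(uv)
cv2.imwrite('pics/c5.png',np.hstack([f(a[230:290,310:370],6),f(b[200:260,330:390],6)]))
Rt=RT(-.325,.75); z=Rt.as_matrix()[:,2]; G=np.array([.4558,-.0353,.042]); print(rel(G+.005*z,Rt))
```

```text
[[361.8688819  233.96315956]
 [362.17771707 228.33332253]] [ 0.4633559  -0.04975031  0.01      ]
[ 0.44968424 -0.05909549  0.06970386]
[336.61726592 263.78422806]
[327.62436213 262.45970822]
(array([-0.0035, -0.0102,  0.2098]), array([0.0018, 0.0019, 0.0014]))
```

View pics/c5.png

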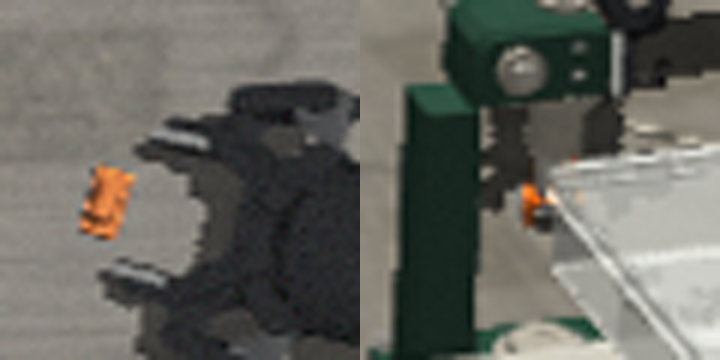

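The pads (crop (175,138) and (138,272)) straddle the clip's line at (107,200), aligned within about 3 mm. Advance and close.

>>> jog_arm([
  {"x":-0.0035,"y":-0.01,"z":0.08,"wx":0.0018,"wy":0.0019,"wz":0.0014},
  {"x":-0.0035,"y":-0.01,"z":0.16,"wx":0.0018,"wy":0.0019,"wz":0.0014},
  {"x":-0.0035,"y":-0.01,"z":0.21,"wx":0.0018,"wy":0.0019,"wz":0.0014},
  {"x":-0.0035,"y":-0.01,"z":0.21,"wx":0.0018,"wy":0.0019,"wz":0.0014},
  {"x":-0.0035,"y":-0.01,"z":0.21,"wx":0.0018,"wy":0.0019,"wz":0.0014},
  {"x":-0.0035,"y":-0.01,"z":0.21,"wx":0.0018,"wy":0.0019,"wz":0.0014},
])

```text
t: 14.77
eef_pos: [0.4575, -0.0334, 0.039]
tool_rot: [-0.213, 0.756, 0.543, 0.298]
contact_force: [-1.8, -0.0, -0.3]
gripper_width: 0.649
```

>>> jog_arm([
  {"x":0,"y":0,"z":0,"wx":0,"wy":0,"wz":0},
  {"x":0,"y":0,"z":0,"wx":0,"wy":0,"wz":0},
  {"x":0,"y":0,"z":0,"wx":0,"wy":0,"wz":0},
  {"x":0,"y":0,"z":0,"wx":0,"wy":0,"wz":0},
  {"x":0,"y":0,"z":0,"wx":0,"wy":0,"wz":0},
  {"x":0,"y":0,"z":0,"wx":0,"wy":0,"wz":0},
  {"x":0,"y":0,"z":0,"wx":0,"wy":0,"wz":0},
  {"x":0,"y":0,"z":0,"wx":0,"wy":0,"wz":0},
], hand=-1, grip_force=30)

```text
t: 15.43
eef_pos: [0.4579, -0.034, 0.0394]
tool_rot: [-0.212, 0.756, 0.543, 0.298]
contact_force: [-1.1, -3.4, 6.7]
gripper_width: 0.245
```

Run:
```python
from h import *
o=monitor.get_obs();print(o['eef_pos'],o['gripper_width']*85)
print(tri((0,0),(0,0)) if 0 else blobs('top',(315,250,30,30)))
```

```text
[ 0.45789928 -0.03399827  0.03940083] 20.865135543066387
{'orange': ((np.float64(327.88), np.float64(262.14)), 36)}
```

Run:
```python
from h import *
off=R.from_euler('z',.2).apply([.0021,.0013,.0394]); print(off)
T=KN-.09*SX; T[2]=.095
print('lift',rel(np.array([.4579,-.034,.12]))); print(T+off,rel(T+off,RT(YAW,.75)))
```

```text
[0.00179987 0.00169129 0.0394    ]
lift (array([ 0.2744,  0.0009, -0.2952]), array([0., 0., 0.]))
[ 0.51000208 -0.14408798  0.1344    ] (array([ 0.0021,  0.4246, -0.6451]), array([ 0.0444,  0.0005, -0.0465]))
```

>>> jog_arm([
  {"x":0.07,"y":0,"z":-0.075,"wx":0,"wy":0,"wz":0},
  {"x":0.17,"y":0,"z":-0.18,"wx":0,"wy":0,"wz":0},
  {"x":0.274,"y":0,"z":-0.295,"wx":0,"wy":0,"wz":0},
  {"x":0.28,"y":0.05,"z":-0.33,"wx":0.01,"wy":0,"wz":-0.01},
  {"x":0.2,"y":0.15,"z":-0.42,"wx":0.02,"wy":0,"wz":-0.02},
  {"x":0.1,"y":0.28,"z":-0.53,"wx":0.03,"wy":0,"wz":-0.035},
  {"x":0.002,"y":0.425,"z":-0.645,"wx":0.0444,"wy":0,"wz":-0.0465},
  {"x":0.002,"y":0.425,"z":-0.645,"wx":0.0444,"wy":0,"wz":-0.0465},
  {"x":0.002,"y":0.425,"z":-0.645,"wx":0.0444,"wy":0,"wz":-0.0465},
  {"x":0.002,"y":0.425,"z":-0.645,"wx":0.0444,"wy":0,"wz":-0.0465},
])

```text
t: 16.32
eef_pos: [0.5096, -0.1434, 0.134]
tool_rot: [-0.243, 0.698, 0.616, 0.274]
contact_force: [-0.4, 0.1, -0.6]
gripper_width: 0.248
```

Run:
```python
from h import *
a=cams.read_camera('top')[:,:,::-1].copy(); b=cams.read_camera('side')[:,:,::-1].copy()
o=monitor.get_obs();print(o['eef_pos'],R.from_quat(np.roll(o['tool_rot'],-1)).as_matrix().round(3).tolist())
f=lambda c,s:cv2.resize(c,None,fx=s,fy=s,interpolation=cv2.INTER_CUBIC)
print(proj('top',[o['eef_pos']]),proj('side',[o['eef_pos']]))
u,v=proj('top',[o['eef_pos']])[0].astype(int); p,q=proj('side',[o['eef_pos']])[0].astype(int)
print(u,v,p,q,blobs('top',(u-25,v-25,50,50)),blobs('side',(p-20,q-15,40,40)))
tilt(1)
cv2.imwrite('pics/c6.png',np.hstack([f(a[v-30:v+30,u-30:u+30],6),f(b[q-25:q+35,p-30:p+30],6)]))
```

```text
[ 0.50885736 -0.14236401  0.13413515] [[0.091, 0.992, 0.082], [0.726, -0.123, 0.677], [0.682, -0.002, -0.732]]
[[368.64107621 238.54757075]] [[337.00278628 187.64455496]]
368 238 337 187 {'orange': ((np.float64(369.25), np.float64(238.14)), 31)} {'red': ((np.float64(336.25), np.float64(189.95)), 10), 'orange': ((np.float64(337.02), np.float64(187.4)), 23)}
red side [314.17 216.55] top [334.44 205.66]
  tri [ 0.6098 -0.0581  0.0783]
blue side [304.23 191.  ] top [414.79 213.51]
  tri [ 0.5832 -0.2826  0.0764]
```

View pics/c6.png

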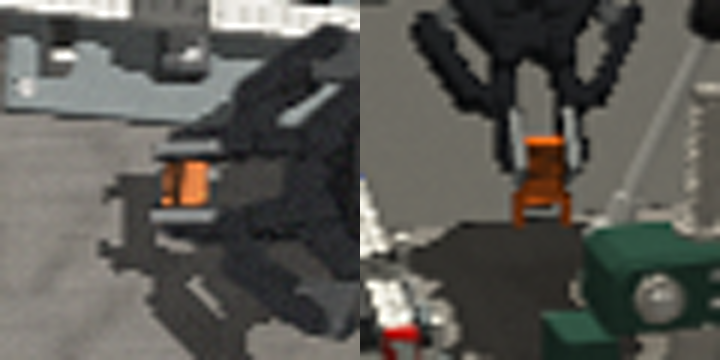

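Run:
```python
from h import *
tcp=np.array([.50886,-.14236,.13414]); off=np.array([.0018,.0017,.0394])
def pr(dy,pitch,dz=0):
    Rz=R.from_euler('z',YAW)*R.from_euler('x',pitch); g=tcp-off+[0,0,.042]  # rotate about grasp height
    f=lambda P: (Rz.apply(np.array(P)-[0,0,.042])+g+dy*SY+[0,0,dz])
    fin=[(0,-.005,.049),(0,.005,.049)]; pl=[(0,.009,.017),(0,-.009,.017)]; 
    feet=[(-.016,.009,0),(.016,.009,0)]; ft=[(-.011,.005,.049),(.011,.005,.049)]
    t=proj('top',f(fin+pl)); s=proj('side',f(feet+ft))
    print(dy,pitch,'top fin R/L cols',t[:2,0].round(1),'plate L',t[2,0].round(1),'| side feet',s[:2].round(1).tolist(),'fintop',s[2:].round(1).tolist())
for a in((0,0),(0,.15),(0,-.15),(.003,0),(-.003,0)): pr(*a)
print('meas fin 372.7 368 plate 365 feet 341.3,333@199.7 fintop 340.8,334.8@184.7')
```

```text
0 0 top fin R/L cols [371.7 367.9] plate L 365.0 | side feet [[342.3, 199.4], [332.7, 199.8]] fintop [[341.0, 185.1], [334.4, 185.3]]
0 0.15 top fin R/L cols [372.  368.3] plate L 363.7 | side feet [[342.7, 199.6], [333.1, 200.0]] fintop [[341.0, 184.8], [334.4, 185.0]]
0 -0.15 top fin R/L cols [371.3 367.4] plate L 366.3 | side feet [[341.9, 198.9], [332.4, 199.3]] fintop [[341.1, 185.4], [334.5, 185.7]]
0.003 0 top fin R/L cols [370.5 366.7] plate L 363.8 | side feet [[342.5, 199.7], [332.9, 200.1]] fintop [[341.2, 185.4], [334.6, 185.7]]
-0.003 0 top fin R/L cols [372.8 369. ] plate L 366.1 | side feet [[342.1, 199.0], [332.6, 199.4]] fintop [[340.9, 184.8], [334.3, 185.0]]
meas fin 372.7 368 plate 365 feet 341.3,333@199.7 fintop 340.8,334.8@184.7
```

The clip is upright in the grasp (side view feet at row 199.7, fin top at 184.7) and matches the nominal projection within half a pixel, so the offset is confirmed. Moving in over the knife edge.

Run:
```python
from h import *
off=np.array([.0018,.0017,.0394])
C=np.array([.5985,-.157,0])
for h in(.085,.065): print(h,rel(C+off+[0,0,h],RT(-.122,.75)))
```

```text
0.085 (array([-0.0364,  0.4585,  0.0338]), array([ 0.0002,  0.0004, -0.0007]))
0.065 (array([-0.1045,  0.4586,  0.107 ]), array([ 0.0002,  0.0004, -0.0007]))
```

>>> jog_arm([
  {"x":-0.036,"y":0.1,"z":0.034,"wx":0,"wy":0,"wz":0},
  {"x":-0.036,"y":0.22,"z":0.034,"wx":0,"wy":0,"wz":0},
  {"x":-0.036,"y":0.34,"z":0.034,"wx":0,"wy":0,"wz":0},
  {"x":-0.036,"y":0.42,"z":0.034,"wx":0,"wy":0,"wz":0},
  {"x":-0.036,"y":0.4585,"z":0.034,"wx":0,"wy":0,"wz":0},
  {"x":-0.036,"y":0.4585,"z":0.034,"wx":0,"wy":0,"wz":0},
  {"x":-0.036,"y":0.4585,"z":0.034,"wx":0,"wy":0,"wz":0},
  {"x":-0.036,"y":0.4585,"z":0.034,"wx":0,"wy":0,"wz":0},
])

```text
t: 17.28
eef_pos: [0.599, -0.1552, 0.1241]
tool_rot: [-0.243, 0.698, 0.616, 0.273]
contact_force: [-0.9, -0.3, -0.9]
gripper_width: 0.249
```

Run:
```python
from h import *
b=cams.read_camera('side')[:,:,::-1].copy(); a=cams.read_camera('top')[:,:,::-1].copy()
o=monitor.get_obs();print(o['t'],o['eef_pos'],o['contact_force'])
f=lambda c,s:cv2.resize(c,None,fx=s,fy=s,interpolation=cv2.INTER_CUBIC)
cv2.imwrite('pics/c7.png',np.hstack([f(a[175:235,330:395],6),f(b[170:230,275:335],6)]))
off=np.array([.0018,.0017,.0394]); C=np.array([.5985,-.157,0])
# predicted knife-edge ends & clip feet
K=[KN+s*.023*SX for s in(-1,1)]
print('knife side',proj('side',K).round(1).tolist(),'top',proj('top',K).round(1).tolist())
print('clip feet',proj('side',[o['eef_pos']-off+s*.016*SX for s in(-1,1)]).round(1).tolist())
for h in(.085,.065,.063): print(h,rel(C+off+[0,0,h],RT(-.122,.75)))
```

```text
17.3833 [ 0.5991705  -0.15545651  0.12430596] [-0.4576228  -0.29670033  0.18328133]
knife side [[316.4, 209.0], [302.6, 209.6]] top [[368.5, 218.5], [369.6, 202.7]]
clip feet [[314.4, 202.1], [304.8, 202.6]]
0.085 (array([0.0014, 0.0055, 0.0007]), array([ 0.    ,  0.0004, -0.001 ]))
0.065 (array([-0.0667,  0.0057,  0.0739]), array([ 0.    ,  0.0004, -0.001 ]))
0.063 (array([-0.0735,  0.0057,  0.0812]), array([ 0.    ,  0.0004, -0.001 ]))
```

View pics/c7.png

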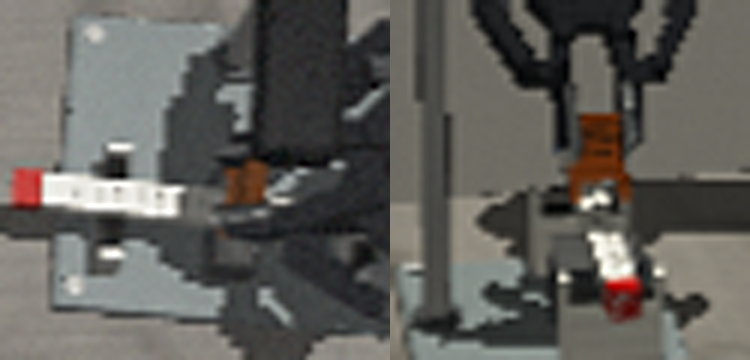

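The legs straddle the bar in the side crop (legs 570–632, bar at 597). The predicted knife front end, (368.5,218.5), agrees with the knife seen in the first crop at about (369,219). Lower.

>>> jog_arm([
  {"x":-0.015,"y":0.0057,"z":0.016,"wx":0,"wy":0,"wz":-0.001},
  {"x":-0.03,"y":0.0057,"z":0.034,"wx":0,"wy":0,"wz":-0.001},
  {"x":-0.046,"y":0.0057,"z":0.052,"wx":0,"wy":0,"wz":-0.001},
  {"x":-0.06,"y":0.0057,"z":0.067,"wx":0,"wy":0,"wz":-0.001},
  {"x":-0.0667,"y":0.0057,"z":0.074,"wx":0,"wy":0,"wz":-0.001},
  {"x":-0.0667,"y":0.0057,"z":0.074,"wx":0,"wy":0,"wz":-0.001},
  {"x":-0.0667,"y":0.0057,"z":0.074,"wx":0,"wy":0,"wz":-0.001},
  {"x":-0.0667,"y":0.0057,"z":0.074,"wx":0,"wy":0,"wz":-0.001},
])

```text
t: 18.05
eef_pos: [0.6004, -0.1553, 0.1044]
tool_rot: [-0.242, 0.697, 0.617, 0.274]
contact_force: [-0.7, 1.3, -0.1]
gripper_width: 0.248
```

Run:
```python
from h import *
samp(5); tilt(1)
off=np.array([.0018,.0017,.0394]); C=np.array([.5985,-.157,0])
print(rel(C+off+[0,0,.064]))
```

```text
18.25 [ 0.6004 -0.1554  0.1045] F [-0.23  0.13 -0.41] [0.46 0.77 0.57] T [-0.747  0.081  0.005] [0.028 0.02  0.038]
red side [313.65 217.08] top [334.48 205.56]
  tri [ 0.6109 -0.0584  0.0763]
blue side nan top nan
(array([-0.0034, -0.0001,  0.004 ]), array([0., 0., 0.]))
  return _methods._mean(a, axis=axis, dtype=dtype,
  ret = ret.dtype.type(ret / rcount)
```

>>> jog_arm([
  {"x":-0.0051,"y":0,"z":0.0055,"wx":0,"wy":0,"wz":0},
  {"x":-0.0051,"y":0,"z":0.0055,"wx":0,"wy":0,"wz":0},
  {"x":-0.0051,"y":0,"z":0.0055,"wx":0,"wy":0,"wz":0},
  {"x":-0.0051,"y":0,"z":0.0055,"wx":0,"wy":0,"wz":0},
])

```text
t: 18.73
eef_pos: [0.6006, -0.1554, 0.1034]
tool_rot: [-0.242, 0.697, 0.617, 0.274]
contact_force: [-0.5, -0.0, 3.7]
gripper_width: 0.253
```

>>> jog_arm([
  {"x":0,"y":0,"z":0,"wx":0,"wy":0,"wz":0},
  {"x":0,"y":0,"z":0,"wx":0,"wy":0,"wz":0},
  {"x":0,"y":0,"z":0,"wx":0,"wy":0,"wz":0},
  {"x":0,"y":0,"z":0,"wx":0,"wy":0,"wz":0},
  {"x":0,"y":0,"z":0,"wx":0,"wy":0,"wz":0},
  {"x":0,"y":0,"z":0,"wx":0,"wy":0,"wz":0},
], hand=0)

```text
t: 19.23
eef_pos: [0.6005, -0.1554, 0.1032]
tool_rot: [-0.242, 0.697, 0.617, 0.274]
contact_force: [0.4, -0.7, 0.1]
gripper_width: 0.5
```

Run:
```python
from h import *
samp(3); print(blobs('side',(290,170,30,45)),blobs('top',(350,190,40,30)))
```

```text
19.3333 [ 0.6005 -0.1554  0.1033] F [ 0.07 -0.37  0.04] [0.26 0.32 0.37] T [-0.698  0.077 -0.011] [0.039 0.009 0.007]
{'red': ((np.float64(313.0), np.float64(205.33)), 2), 'blue': ((np.float64(304.57), np.float64(191.0)), 4), 'orange': ((np.float64(309.63), np.float64(201.51)), 16)} {}
```

Contact was felt (3.7 N), then the clip was released. Retreat along the tool axis, up and to the right.

>>> jog_arm([
  {"x":0,"y":0,"z":-0.06,"wx":0,"wy":0,"wz":0},
  {"x":0,"y":0,"z":-0.15,"wx":0,"wy":0,"wz":0},
  {"x":0,"y":0,"z":-0.3,"wx":0,"wy":0,"wz":0},
  {"x":0,"y":0,"z":-0.5,"wx":0,"wy":0,"wz":0},
  {"x":0,"y":0,"z":-0.7,"wx":0,"wy":0,"wz":0},
  {"x":0,"y":-0.2,"z":-0.85,"wx":0,"wy":0,"wz":0},
  {"x":0,"y":-0.4,"z":-0.9,"wx":0,"wy":0,"wz":0},
  {"x":0,"y":-0.6,"z":-0.9,"wx":0,"wy":0,"wz":0},
  {"x":0,"y":-0.75,"z":-0.9,"wx":0,"wy":0,"wz":0},
  {"x":0,"y":-0.75,"z":-0.9,"wx":0,"wy":0,"wz":0},
  {"x":0,"y":-0.75,"z":-0.9,"wx":0,"wy":0,"wz":0},
])

```text
t: 20.4
eef_pos: [0.4348, -0.26, 0.2359]
tool_rot: [-0.241, 0.698, 0.616, 0.274]
contact_force: [0.3, 1.2, 0.6]
gripper_width: 0.498
```

Run:
```python
from h import *
tilt(2)
b=cams.read_camera('side')[:,:,::-1].copy(); a=cams.read_camera('top')[:,:,::-1].copy()
print(monitor.get_obs()['t'],blobs('side',(290,175,35,35)),blobs('top',(350,190,40,30)))
f=lambda c,s:cv2.resize(c,None,fx=s,fy=s,interpolation=cv2.INTER_CUBIC)
cv2.imwrite('pics/c8.png',np.hstack([f(a[175:235,330:395],6),f(b[175:235,275:335],6)]))
C=np.array([.5985,-.157,.064]); Rz=R.from_euler('z',YAW)
g=lambda P:Rz.apply(P)+C
print('pred fintop centre top',proj('top',g([[0,0,.049]])),'side feet/fintop',proj('side',g([[-.016,.009,0],[.016,.009,0],[-.011,.005,.049],[.011,.005,.049]])).round(1).tolist())
```

```text
red side [313.25 217.28] top [334.44 205.66]
  tri [ 0.6114 -0.0586  0.0755]
blue side [304.54 190.82] top [414.78 213.48]
  tri [ 0.5827 -0.2822  0.0773]
20.7 {'red': ((np.float64(313.0), np.float64(205.25)), 2), 'blue': ((np.float64(304.54), np.float64(190.83)), 8), 'orange': ((np.float64(310.62), np.float64(202.72)), 11)} {'orange': ((np.float64(372.0), np.float64(213.16)), 2)}
pred fintop centre top [[371.36727617 206.51587145]] side feet/fintop [[314.4, 209.1], [304.8, 209.5], [312.9, 194.9], [306.2, 195.2]]
```

View pics/c8.png

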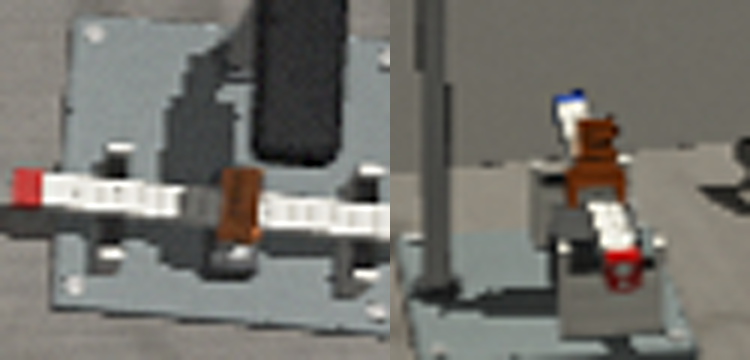

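The clip sits astride the bar over the knife. In the top crop the saddle spans 220–262 and the knife's front end is at about 229. Slope is about 0.008 rad, and the robot is clear.

```bash
python3 -c "
from h import *
tilt(1); print(bot.hand_in())"
```

```text
red side [313.27 217.36] top [334.4  205.73]
  tri [ 0.6113 -0.0585  0.0752]
blue side [304.54 190.83] top [414.78 213.47]
  tri [ 0.5827 -0.2822  0.0773]
the job is handed in; nothing more can be done
None
```

The bar balances level on the knife edge with the orange clip seated over it, and the job is handed in at about 21 s. `hand_in()` gives no verdict, so what follows rests on my own camera and force checks.

- **Balancing:** I gripped the bar at its blue end and slid it along the knife edge, releasing it to test. It tipped left at the first two stops. At the third it stayed level by itself, with its middle about 17 mm to the right of the knife, and stood untouched for several seconds (slope about 0.003 rad).
- **Clip:** I picked the clip up by its fin with the tool leaning about 43° to the right, brought it in under the lamp and lowered it until I felt contact (3.7 N). Then I released it and backed the arm well clear.
- **Last checks:** The bar's slope was about 0.009 rad, against a limit of 0.035. In the pictures the clip looks upright and astride the bar, about 1–2 mm from the knife's middle line, against a limit of 5 mm.
- **Disagreements:** The trained network put the knife about 12 mm to the right of where I took it to be. I used the rest cheeks, base plate and lamp instead, which agreed with each other within about 2 mm. The blue-cap pixel position was also noisy at the first level reading (only about 4 pixels), but triangulating both caps confirmed the bar was level.
- **Not measured:** I did not re-measure the tin or the vials; the arm stayed well away from them.

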